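# Close the bread crock and hold up the last roll in the tongs

### The arm

A 6-joint arm with a two-finger parallel gripper is mounted at the origin on the work surface. World frame = base frame: x ahead of the robot, y to its left, z up, the work surface at z = 0. Lengths are in m, angles in rad, forces in N, time in s.
With the tool pointing down it reaches from about 0.2 to 0.875 m from the base axis. Payload 3.4 kg.
Tool frame: the origin (TCP) lies between the finger pads; the fingertips stand 17 mm ahead of it and the grasp point (between the pads) lies 2 mm behind it; z points along the fingers, y is the line along which they close (so a half turn about z gives the same grasp; the last joint's range is limited). The gripper opens to 94 mm and grips with 3 to 60 N. Pads are 16 mm wide; open, the fingers measure 119 mm over their backs; the gripper's body (75 mm by 177 mm) begins 78 mm behind the grasp point.
Start: joints at [-1.355, 0.276, 1.505, -0, 1.361, -0.121], TCP at [0.19, -0.543, 0.222] pointing down, gripper open.
Joint ranges: [-2.89, 2.89], [-0.75, 2.08], [0.22, 2.7], [-1.18, 4.32], [0.11, 2.71], [-2.7, 2.7]. Speed limits (rad/s): [2.57, 2.57, 3.14, 3.14, 3.14, 3.14].

### API

Orientations are given as a unit quaternion [x, y, z, w].
In Python, from workcell import get_obs, get_image, close_job, search_frame, cut_out gives the robot as it stands. The module is installed in compiled form; this text tells all that it offers.
- The arm moves only by the shell command python3 -m handwheel 'ROWS' [FORCE]. ROWS is JSON, a list that holds one entry, the list of rows, each a list of 5 numbers: the opening, from 0 (shut) to 1 (fully open), then the shift along the tool's x, y, z scaled (see below), then the turn about the tool's z scaled (see below). A call has 1 to 12 rows; each row is the pose to reach, as a shift and turn from the pose commanded when the call began, along the tool's axes at that moment, turning the shorter way round; what a row does not reach only later rows make up. The controller multiplies each number of a shift by 1 m and each number of a turn by 180 degrees. A row lasts 1/12 s, in which the tool goes at most 41.7 mm and 7.16 degrees, less where a joint would pass 70% of its speed; a pose out of reach is approached as far as the arm can. A call with a number of a shift or a turn outside -1 to 1 is refused whole. A call with a gripper value outside its range is refused whole. The fingers move at their own pace and stop on an object; FORCE is the grip in N (left out, the last holds). Time passes only in rows, so rows that repeat a pose let the fingers close. It gives the time, the measured TCP pose, the force, the opening and the grip force at its end, in the units of the state.
- get_obs(): the state, without advancing time (a new reading comes with each control period).
- get_image(name): name is "side" or "top" or "wrist"; returns a dict with "img" (400x640x3 uint8, red, green, blue), "fx", "fy", "cx", "cy" (pixels), "extrinsics" (4x4, takes a point from camera to world coordinates); the wrist camera has in their place "tool_from_camera" (4x4, takes a point from camera to tool coordinates, whose origin is the TCP and whose axes are the flange's). Camera axes: x right, y down, z forward; pixel columns grow to the right and rows downward; lengths in m; the calibration is good to about 2 mm. A picture is of the moment at which its call begins: read the wrist's pose just before it. There is no depth.
- close_job(): hands the job in; it is judged then, once.
Trained networks look in the newest picture that a camera, given by its name, has taken for a name from the list of things; names that differ only in an ending like _2 or _b are one class to them, and where a whole thing is asked for, a point or a joint stands for the part that bears it (a point fixed in the world has none). Each returns a list of dicts, best first, with "confidence" (0 to 1); they miss things now and then, are a little off and sometimes report something else, mostly with a low value. They report only what shows in the picture. A call takes as long as a camera call. They do not tell look-alikes from the thing itself.
- search_frame(camera, target): "box" ([left, top, right, bottom] in pixels, round what is visible of it).
- cut_out(camera, target): "pixels" (400x640 bool, what is visible of it) and "box" ([left, top, right, bottom] in pixels, round what is visible of it).
The state is a dict: "t": time; "qpos": joint angles; "joint_velocities": joint speeds; "joint_torque": joint torques, N m; "eef_pos": TCP position; "tcp_rot": TCP orientation; "ft_force": force on the tool from outside, world axes, zero at the start; "ft_torque": the same for the moment, N m; "gripper_width": finger opening in m; "grasp_force": force on a finger pad.
Only numpy, scipy, OpenCV 4.12 (cv2) and the standard library are available. Lean on these libraries where they do the work, as an engineer would, in place of code of your own. Each camera call takes 0.05 s, during which the arm holds its last target. There are 200 camera calls.

### The job

The rolls for later are packed in the blue bread crock: first put its lid squarely on and let go of it. Then take the kitchen tongs from their rest, close them on the one roll left on the cake stand and lift it well clear, at least 10 cm above the stand, without ever touching the roll with the gripper itself; finish still holding it up, still, in the tongs. Leave the saucer and the two cups where they stand.

Things in the scene. Friction and masses are not known exactly. Their poses are not given: they have to be found in the camera images.
- crock: Open round blue bread crock, fixed, 124 mm across, 85 mm high, wall 5 mm (mouth 114 mm across), three rolls inside well below the rim. Origin: centre of its underside, z up.
- lid: Loose blue lid of the crock, 0.2 kg, lying right way up on the counter. From below: a plug 102 mm across (tapered foot 92 mm) and 10 mm deep that goes into the mouth, a flange 128 mm across and 6 mm thick that rests on the rim, a wooden knob 25 mm across from 16 to 50 mm height. Origin: centre of the plug's underside, z up. Seated, its origin is 75 mm above the crock's origin.
- stand: Small dark wooden cake stand, fixed, a flat round top 112 mm across without a rim, its upper face 45 mm above the origin. Origin: centre of its underside.
- roll: Loose crusty bread roll, firm, about 40 g, 64 mm long (its x), 44 mm wide (its y), 36 mm high, lying on the middle of the stand. Origin: centre of its underside, z up.
- tongs: Loose steel tongs, 0.12 kg, 220 mm long, lying flat on a rest. Origin: on the hinge axis at the back end, level with the blades' underside (22 mm above the counter); x from the hinge along the middle line of the open tongs to the tips, z up. Two mirrored arms, 18 mm high (z 0 to 18), 5 mm thick. This body is the -y arm; the +y arm turns on joint tongs_jaw, sprung open.
- tongs_grip (a point): Midway between the black grips (x = 65 to 125 mm) of the open tongs: 95 mm from the hinge, mid height of the arms, 31 mm above the counter; axes as tongs. Here the outside measures 51 mm open, 34 mm (faces parallel) when closed on 44 mm. Pressing starts to close them at about 4 N, closes to 44 mm at about 6 N. Squeezed evenly they stay symmetric about the gripper's middle.
- tongs_head (a point): Midway between the two flat steel heads of the open tongs, 195 mm from the hinge (100 mm ahead of tongs_grip), mid height of the arms; axes as tongs. The heads reach 25 mm before and behind it and 13 mm above and below; 78 mm apart inside when open, parallel when 44 mm apart.
- tongs_jaw (a joint): Angle by which the +y arm is closed towards the other, rad: 0 fully open (heads 78 mm apart), 0.174 heads 44 mm apart, stop at 0.36.
- rest: Fixed wooden rest under the tongs: two bars 22 mm high, 14 mm thick, 110 mm wide, at x = 30 and x = 150 mm of its frame; between them a base 6 mm high, 110 mm wide. Origin: on the counter, beneath the tongs' hinge within a few mm; x towards the tips.
- saucer: Loose white saucer, 120 mm across, 18 mm high; to be left alone. Origin: centre of its underside.
- tumbler: Loose tall black cup, 72 mm across, 140 mm high; to be left alone. Origin: centre of its underside.
- yellow_cup: Loose pale yellow cup, 72 mm across, 75 mm high; to be left alone. Origin: centre of its underside.
Not all that is in view belongs to the job. Leave any pink look-alike of the lid alone.

How it is judged:
By the outcome, as a careful person would: the job done as asked, in the order asked, and still so for the second after the job is handed in, while the arm keeps its last pose, push and grip.
It also fails if it takes over 64 s, if anything falls off the work surface, if the arm or the gripper's body presses on something with over 40 N, if the wrist force passes 120 N, or if a joint passes its speed limit or range.

## Working session

There is one attempt and no reset: what is moved stays moved. The work goes in short steps, Python scripts to look and compute and a shell command to move; the robot and the scene stay as the last step left them, time stands still between calls to the robot, and variables do not carry over. Pictures are saved under pics/ and viewed, at most 12 in all, crops included, and the job is handed in when it is done.

```bash
mkdir -p pics
cat > h.py <<'E'
import numpy as np, cv2
from workcell import *
from scipy.spatial.transform import Rotation as R
def cam(name):
    o=get_obs(); d=get_image(name)
    if name=='wrist':
        T=np.eye(4);T[:3,:3]=R.from_quat(o['tcp_rot']).as_matrix();T[:3,3]=o['eef_pos']
        d['E']=T@np.array(d['tool_from_camera'])
    else: d['E']=np.array(d['extrinsics'])
    return d
def back(d,u,v,z):
    r=d['E'][:3,:3]@np.array([(u-d['cx'])/d['fx'],(v-d['cy'])/d['fy'],1.]);c=d['E'][:3,3]
    return c+r*(z-c[2])/r[2]
def proj(d,P):
    p=np.linalg.inv(d['E'])@np.append(P,1); return d['fx']*p[0]/p[2]+d['cx'],d['fy']*p[1]/p[2]+d['cy']
def save(d,n): cv2.imwrite('pics/'+n,cv2.cvtColor(d['img'],cv2.COLOR_RGB2BGR))
def totool(P):
    "world point -> shift in current tool axes"
    o=get_obs(); return R.from_quat(o['tcp_rot']).inv().apply(np.array(P)-o['eef_pos'])
E
python3 - <<'E'
from h import *
np.set_printoptions(precision=3,suppress=True)
o=get_obs();print({k:np.round(v,3) for k,v in o.items()})
print(R.from_quat(o['tcp_rot']).as_matrix())
for c in ['top','side']:
    d=cam(c);save(d,c+'0.png');print(c,d['fx'],d['E'])
    for t in ['crock','lid','stand','roll','tongs','rest','saucer','tumbler','yellow_cup']:
        for r in search_frame(c,t)[:3]:
            b=r['box'];print(c,t,round(r['confidence'],2),np.round(b),back(d,(b[0]+b[2])/2,(b[1]+b[3])/2,{'crock':.085,'lid':.016,'roll':.063,'stand':.045,'tongs':.035,'tumbler':.14,'yellow_cup':.075}.get(t,0)))
E
```

```text
{'t': np.float64(0.0), 'qpos': array([-1.355,  0.277,  1.506, -0.   ,  1.361, -0.121]), 'joint_velocities': array([ 0.002, -0.   , -0.001,  0.   ,  0.   , -0.   ]), 'joint_torque': array([ -0.   , -40.458, -23.723,   0.07 ,   0.035,  -0.   ]), 'eef_pos': array([ 0.19 , -0.542,  0.222]), 'tcp_rot': array([ 0.986,  0.168, -0.   , -0.001]), 'ft_force': array([ 0.305,  0.498, -1.36 ]), 'ft_torque': array([-0.047,  0.013,  0.032]), 'grasp_force': np.float64(0.0), 'gripper_width': np.float64(0.094)}
[[ 0.944  0.33  -0.   ]
 [ 0.33  -0.944  0.002]
 [ 0.    -0.002 -1.   ]]
top 402.25739375114796 [[-0.01  -0.997  0.078  0.424]
 [-1.     0.009 -0.016 -0.062]
 [ 0.015 -0.079 -0.997  0.977]
 [ 0.     0.     0.     1.   ]]
top crock 0.76 [148. 124. 211. 181.] [0.614 0.237 0.085]
top lid 0.97 [414. 298. 467. 354.] [ 0.21  -0.358  0.016]
top lid 0.86 [430. 130. 486. 184.] [ 0.613 -0.415  0.016]
top lid 0.63 [382. 212. 436. 270.] [ 0.41  -0.289  0.016]
top stand 0.74 [362. 146. 410. 197.] [ 0.575 -0.232  0.045]
top roll 0.94 [381. 159. 402. 184.] [ 0.571 -0.241  0.063]
top tongs 0.84 [245. 143. 296.
[... 609 characters left out ...]
[161. 182. 196. 222.] [0.766 0.108 0.085]
side crock 0.31 [234. 205. 335. 246.] [0.518 0.037 0.085]
side lid 0.97 [367. 163. 417. 198.] [ 0.408 -0.293  0.016]
side lid 0.59 [328. 120. 368. 151.] [ 0.605 -0.404  0.016]
side stand 0.71 [302. 150. 347. 188.] [ 0.566 -0.208  0.045]
side roll 0.95 [316. 147. 340. 166.] [ 0.574 -0.237  0.063]
side tongs 0.69 [234. 203. 332. 249.] [0.549 0.005 0.035]
side rest 0.92 [254. 222. 331. 271.] [0.512 0.022 0.   ]
side saucer 0.92 [231. 318. 291. 378.] [0.423 0.256 0.   ]
side tumbler 0.7 [206. 135. 241. 194.] [ 0.715 -0.003  0.14 ]
side yellow_cup 0.72 [164. 184. 196. 222.] [0.772 0.102 0.075]
side yellow_cup 0.28 [232. 204. 331. 248.] [0.529 0.034 0.075]
```

View pics/top0.png

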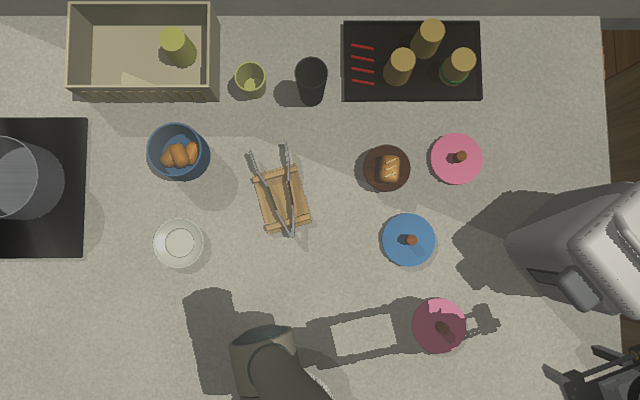

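View pics/side0.png

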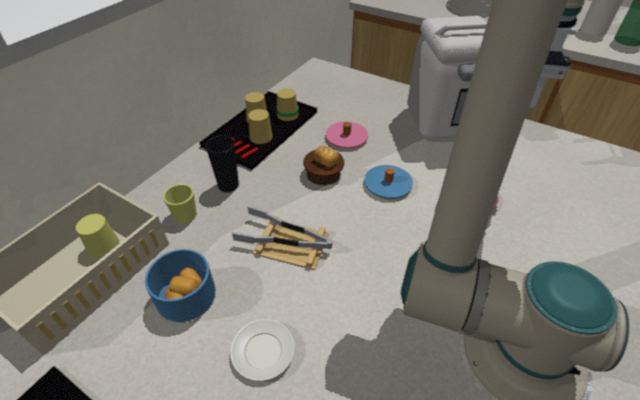

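The top view shows the blue lid at pixel (409,240), the pink ones at (457,158) and (440,325), the crock at (178,152) and the tongs' hinge at (291,235) with their tips up at (268,148). The roll sits on the stand at (389,170), and the side view agrees. I go above the lid.

```bash
python3 -m handwheel '[[[1,0.25,-0.165,0,0],[1,0.25,-0.165,0,0],[1,0.25,-0.165,0,0],[1,0.25,-0.165,0,0],[1,0.25,-0.165,0,0],[1,0.25,-0.165,0,0],[1,0.25,-0.165,0,0],[1,0.25,-0.165,0,0],[1,0.25,-0.165,0,0],[1,0.25,-0.165,0,0]]]'
python3 - <<'E'
from h import *
np.set_printoptions(precision=4,suppress=True)
d=cam('wrist');save(d,'w1.png');print(get_obs()['eef_pos'],get_obs()['tcp_rot']);print(np.array(d['tool_from_camera']),d['fx'])
for t in ['lid','stand','roll']:
  for r in cut_out('wrist',t)[:2]:
    b=r['box'];print(t,round(r['confidence'],2),np.round(b),back(d,(b[0]+b[2])/2,(b[1]+b[3])/2,{'lid':.016,'roll':.063,'stand':.045}[t]))
E
```

```text
t: 1.83
eef_pos: [0.3714, -0.3047, 0.2226]
tcp_rot: [0.986, 0.168, -0.0, 0.001]
ft_force: [-0.5, 0.1, 0.3]
gripper_width: 0.0941
grasp_force: 0.0
[ 0.3711 -0.3054  0.2226] [ 0.9859  0.1676 -0.0003  0.0006]
[[ 0.0006 -0.9646 -0.2636  0.0766]
 [ 1.      0.0006  0.0001  0.0012]
 [ 0.0001 -0.2636  0.9646 -0.1627]
 [ 0.      0.      0.      1.    ]] 353.65318895162284
lid 0.89 [257.  69. 382. 194.] [ 0.4168 -0.2887  0.016 ]
stand 0.26 [ 50.   0. 114.   8.] [ 0.4533 -0.0581  0.045 ]
```

View pics/w1.png

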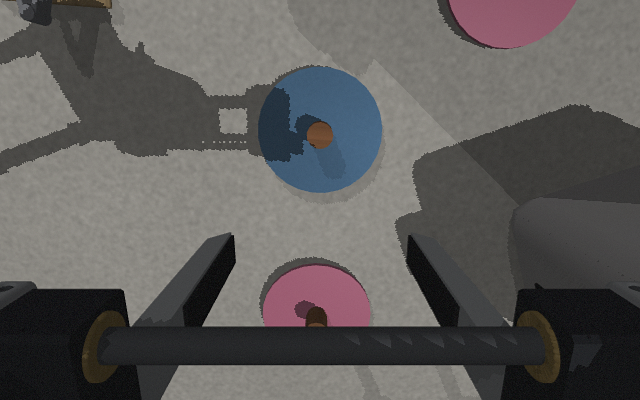

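The wrist view shows the blue lid at pixels (257–382, 69–194), with its knob top at (320,134). The pink lid is behind at (316,300), clear of the descent.

Run:
```python
from h import *
np.set_printoptions(precision=4,suppress=True)
d=cam('wrist');print(back(d,320,134,.05),back(d,319.5,131,.016),totool([.416,-.289,.039]),totool([.416,-.289,.12]))
```

```text
[ 0.4167 -0.2905  0.05  ] [ 0.4167 -0.2899  0.016 ] [ 0.0483 -0.0009  0.1833] [ 0.0483 -0.0009  0.1023]
```

```bash
python3 -m handwheel '[[[1,0.048,0,0.03,0],[1,0.048,0,0.06,0],[1,0.048,0,0.1,0],[1,0.048,0,0.13,0],[1,0.048,0,0.16,0],[1,0.048,0,0.175,0],[1,0.048,0,0.183,0],[1,0.048,0,0.183,0],[1,0.048,0,0.183,0]]]'
python3 -m handwheel '[[[0,0,0,0,0],[0,0,0,0,0],[0,0,0,0,0],[0,0,0,0,0],[0,0,0,0,0],[0,0,0,0,0],[0,0,0,0,0],[0,0,0,0,0],[0,0,0,0,0]]]' 25
```

```text
t: 2.83
eef_pos: [0.4169, -0.2895, 0.0398]
tcp_rot: [0.986, 0.167, 0.0, 0.0]
ft_force: [-0.5, 0.3, 0.1]
gripper_width: 0.0939
grasp_force: 0.0
t: 3.58
eef_pos: [0.4167, -0.2885, 0.0394]
tcp_rot: [0.986, 0.168, -0.0, 0.0]
ft_force: [-0.2, 0.4, 0.5]
gripper_width: 0.0376
grasp_force: 0.0
```

```bash
python3 -m handwheel '[[[0,0,0,0,0],[0,0,0,0,0],[0,0,0,0,0],[0,0,0,0,0],[0,0,0,0,0],[0,0,0,-0.02,0],[0,0,0,-0.06,0],[0,0,0,-0.1,0],[0,0,0,-0.14,0],[0,0,0,-0.18,0],[0,0,0,-0.22,0],[0,0,0,-0.22,0]]]' 25
python3 - <<'E'
from h import *
np.set_printoptions(precision=4,suppress=True)
print(totool([.52,.20,.26]),totool([.612,.24,.26]))
E
```

```text
t: 4.58
eef_pos: [0.42, -0.2914, 0.2675]
tcp_rot: [0.986, 0.168, 0.005, 0.006]
ft_force: [1.5, -1.6, -1.5]
gripper_width: 0.0243
grasp_force: 25.0
[ 0.2568 -0.4308  0.0033] [ 0.3569 -0.4382  0.004 ]
```

```bash
python3 -m handwheel '[[[0,0.02,-0.035,0,0],[0,0.04,-0.072,0,0],[0,0.06,-0.108,0,0],[0,0.08,-0.143,0,0],[0,0.1,-0.18,0,0],[0,0.12,-0.215,0,0],[0,0.14,-0.25,0,0],[0,0.16,-0.287,0,0],[0,0.18,-0.323,0,0],[0,0.2,-0.36,0,0],[0,0.22,-0.395,0,0],[0,0.235,-0.425,0,0]]]'
python3 -m handwheel '[[[0,0,0,0,0],[0,0,0,0,0]]]'
python3 - <<'E'
from h import *
np.set_printoptions(precision=4,suppress=True)
d=cam('wrist');save(d,'w2.png');print(get_obs()['eef_pos'])
for t in ['crock','lid']:
  for r in cut_out('wrist',t)[:2]:
    b=r['box'];p=back(d,(b[0]+b[2])/2,(b[1]+b[3])/2,.085);print(t,round(r['confidence'],2),np.round(b),p)
E
```

```text
t: 5.58
eef_pos: [0.4978, 0.1931, 0.258]
tcp_rot: [0.986, 0.168, -0.001, -0.0]
ft_force: [0.5, -0.1, -2.5]
gripper_width: 0.0245
grasp_force: 25.0
t: 5.75
eef_pos: [0.4974, 0.1916, 0.2577]
tcp_rot: [0.986, 0.169, -0.001, 0.0]
ft_force: [0.5, 0.0, -1.7]
gripper_width: 0.024
grasp_force: 25.0
[0.4973 0.1903 0.258 ]
crock 0.63 [234.   0. 378. 108.] [0.6043 0.2423 0.085 ]
lid 0.67 [207. 132. 436. 328.] [0.4536 0.1738 0.085 ]
lid 0.38 [447.  90. 544. 290.] [0.5497 0.0281 0.085 ]
```

View pics/w2.png

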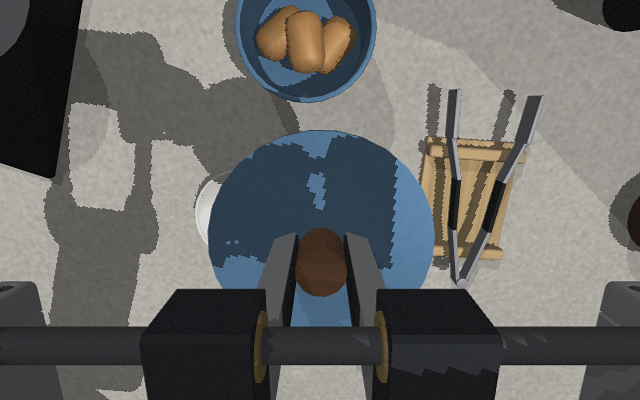

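The lid hangs level and is centred at about u=321. The crock's rim spans u 235–377 with its near edge at row 102. The tongs' hinge is at (461,285) with head ends at (454,90) and (535,97). Next I fit the rim.

Run:
```python
from h import *
from scipy.optimize import least_squares
np.set_printoptions(precision=4,suppress=True)
d=cam('wrist');a=np.linspace(0,2*np.pi,180)
def f(p):
    q=np.array([proj(d,[p[0]+p[2]*np.cos(t),p[1]+p[2]*np.sin(t),.085]) for t in a])
    return [q[:,0].min()-235,q[:,0].max()-377,q[:,1].max()-102]
s=least_squares(f,[.604,.242,.062],diff_step=1e-3);print(s.x,s.cost)
print('shift',totool([s.x[0],s.x[1],.26]),get_obs()['eef_pos'])
P=lambda u,v,z:back(d,u,v,z)
h=P(461,285,.04);l=P(454,90,.044);r=P(535,97,.044);print('tongs',h,l,r,np.degrees(np.arctan2(*((l+r)/2-h)[1::-1])),np.linalg.norm((l+r)/2-h))
```

```text
[0.6248 0.2458 0.0617] 3.0520707829929065e-21
shift [ 0.1387 -0.0119 -0.0012] [0.4978 0.1889 0.2589]
tongs [ 0.4269 -0.0151  0.04  ] [0.6269 0.0889 0.044 ] [0.6481 0.0077 0.044 ] 16.76556658557199 0.21993706955248954
```

```bash
python3 -m handwheel '[[[0,0.035,-0.003,0,0],[0,0.07,-0.006,0,0],[0,0.105,-0.009,0,0],[0,0.139,-0.012,0,0],[0,0.139,-0.012,0.03,0],[0,0.139,-0.012,0.06,0],[0,0.139,-0.012,0.09,0],[0,0.139,-0.012,0.12,0],[0,0.139,-0.012,0.125,0],[0,0.139,-0.012,0.125,0]]]'
python3 - <<'E'
from h import *
d=cam('side');img=cv2.resize(d['img'][200:360,80:290],None,fx=3,fy=3);d['img']=img;save(d,'s2.png')
E
```

```text
t: 6.78
eef_pos: [0.6239, 0.2456, 0.132]
tcp_rot: [0.986, 0.167, -0.003, 0.0]
ft_force: [-0.0, -0.0, -1.6]
gripper_width: 0.0244
grasp_force: 25.0
```

View pics/s2.png

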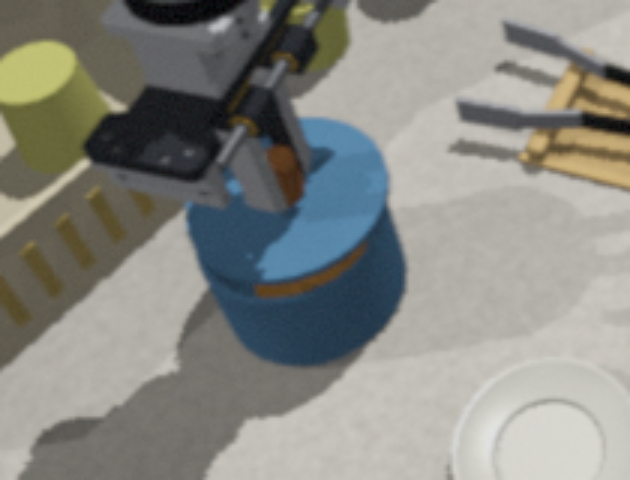

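The side crop shows the lid level over the crock, with a thin gap showing the rolls. I lower it.

```bash
python3 -m handwheel '[[[0,0,0,0.005,0],[0,0,0,0.01,0],[0,0,0,0.014,0],[0,0,0,0.017,0],[0,0,0,0.018,0],[0,0,0,0.018,0]]]'
```

```text
t: 7.33
eef_pos: [0.6251, 0.2476, 0.1163]
tcp_rot: [0.986, 0.168, -0.0, 0.0]
ft_force: [-0.5, 0.3, -2.3]
gripper_width: 0.0246
grasp_force: 25.0
```

```bash
python3 -m handwheel '[[[0,0,0,0.001,0],[0,0,0,0.002,0],[0,0,0,0.003,0],[0,0,0,0.003,0]]]'
```

```text
t: 7.67
eef_pos: [0.6257, 0.2477, 0.1144]
tcp_rot: [0.986, 0.168, 0.001, -0.0]
ft_force: [-0.3, -0.6, 3.7]
gripper_width: 0.0244
grasp_force: 25.0
```

```bash
python3 -m handwheel '[[[0.5,0,0,0,0],[0.5,0,0,0,0],[0.5,0,0,0,0],[0.5,0,0,0,0],[0.5,0,0,0,0],[0.5,0,0,-0.03,0],[0.5,0,0,-0.07,0],[0.5,0,0,-0.11,0],[0.5,0,0,-0.14,0],[0.5,0,0,-0.14,0]]]'
python3 - <<'E'
from h import *
np.set_printoptions(precision=4,suppress=True)
print(totool([.47,-.0,.26]))
d=cam('side')
for r in cut_out('side','lid')[:3]:print(r['confidence'],r['box'])
# predicted flange outline
a=np.linspace(0,2*np.pi,90)
q=np.array([proj(d,[.6248+.064*np.cos(t),.2458+.064*np.sin(t),z]) for t in a for z in(.085,.091)]);print(q.min(0),q.max(0))
img=cv2.resize(d['img'][200:360,80:290],None,fx=3,fy=3);d['img']=img;save(d,'s3.png')
E
```

```text
t: 8.5
eef_pos: [0.6288, 0.2485, 0.2616]
tcp_rot: [0.986, 0.168, 0.007, -0.001]
ft_force: [0.4, -0.2, 0.9]
gripper_width: 0.0473
grasp_force: 0.0
[-0.232   0.1821 -0.0015]
0.98 [444.7, 174.9, 480.4, 212.7]
0.72 [327.0, 121.2, 369.1, 147.8]
[144.1068 243.9815] [211.447  299.9664]
```

View pics/s3.png

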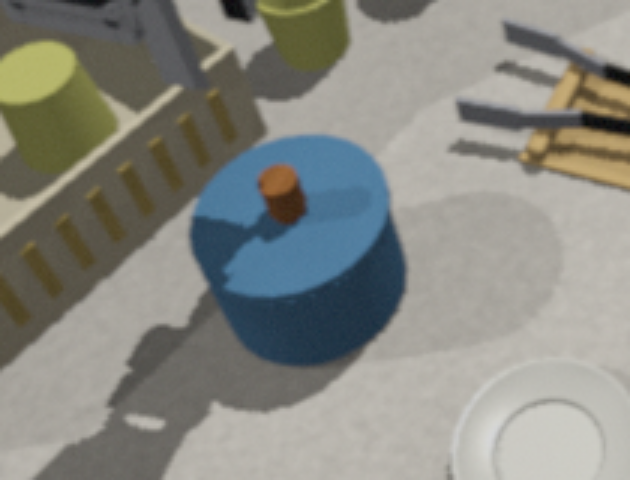

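The lid sits flat and centred; its outline runs from (144,245) to (210,…), which matches the prediction. Next I look at the tongs.

```bash
python3 -m handwheel '[[[1,-0.035,0.023,0,0],[1,-0.065,0.045,0,0],[1,-0.095,0.065,0,0],[1,-0.13,0.09,0,0],[1,-0.165,0.115,0,0],[1,-0.195,0.135,0,0],[1,-0.225,0.158,0,0],[1,-0.26,0.182,0,0],[1,-0.26,0.182,0,0],[1,-0.26,0.182,0,0],[1,-0.26,0.182,0,0]]]'
python3 - <<'E'
from h import *
np.set_printoptions(precision=4,suppress=True)
d=cam('wrist');save(d,'w3.png');print(get_obs()['eef_pos'],get_obs()['tcp_rot'])
E
```

```text
t: 9.52
eef_pos: [0.4398, -0.0098, 0.2523]
tcp_rot: [0.986, 0.167, -0.001, -0.001]
ft_force: [0.3, 0.0, -0.3]
gripper_width: 0.0938
grasp_force: 0.0
[ 0.4403 -0.0094  0.2525] [ 0.9858  0.1678 -0.0006 -0.0006]
```

View pics/w3.png

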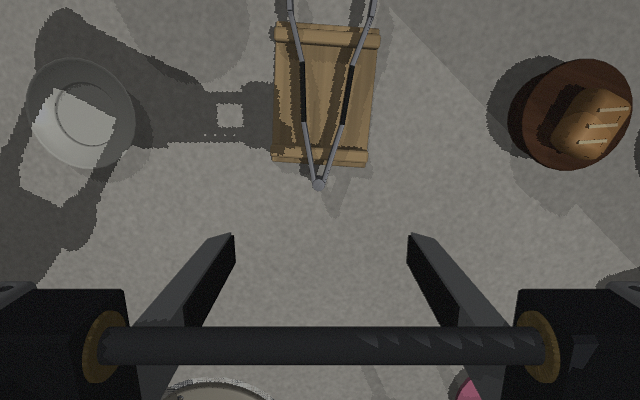

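The tongs' hinge is at (319,184), and the black grips run from (302,62) to (305,122) and from (351,66) to (344,125). The stand is at (577,114), with the roll at about (592,120), turned relative to the tool.

Run:
```python
from h import *
np.set_printoptions(precision=4,suppress=True)
d=cam('wrist');B=lambda u,v,z=.04:back(d,u,v,z)
h=B(319,184);f=(B(302,62)+B(351,66))/2;n=(B(305,122)+B(344,125))/2
print(h,n,f,[np.degrees(np.arctan2(*(p-h)[1::-1])) for p in(n,f)],[np.linalg.norm(p-h) for p in(n,f)])
print('grip',(n+f)/2, totool(((n+f)/2)))
o=get_obs();x=R.from_quat(o['tcp_rot']).as_matrix()[:,0];print('tool heading',np.degrees(np.arctan2(x[1],x[0])),o['qpos'])
for c in ['wrist','top','side']:
  if c!='wrist': d=cam(c)
  for t,z in (('roll',.065),('stand',.045)):
    for r in cut_out(c,t)[:1]:
      m=r['pixels'];v,u=np.nonzero(m);P=np.array([back(d,a,b,z)[:2] for a,b in zip(u,v)])*1000
      rc=cv2.minAreaRect(P.astype(np.float32));w=np.linalg.eigh(np.cov(P.T))[1][:,1]
      print(c,t,round(r['confidence'],2),rc,'pca',np.degrees(np.arctan2(w[1],w[0])))
```

```text
[ 0.4319 -0.0114  0.04  ] [0.4946 0.0044 0.04  ] [0.5499 0.0219 0.04  ] [np.float64(14.19717199934854), np.float64(15.77995331852225)] [np.float64(0.06464052783426959), np.float64(0.12259871201981042)]
grip [0.5222 0.0132 0.04  ] [0.0846 0.0062 0.2126]
tool heading 19.3665554130856 [-0.1795  0.0536  1.7091  0.0006  1.3801  1.0531]
wrist roll 0.92 ((579.5328979492188, -237.49575805664062), (58.265438079833984, 66.47280883789062), 84.89681243896484) pca 159.23827147638332
wrist stand 0.57 ((585.7774658203125, -229.32461547851562), (123.02715301513672, 110.91069030761719), 81.56017303466797) pca 147.64940700722187
top roll 0.63 ((577.7387084960938, -236.1769561767578), (46.110107421875, 63.01665496826172), 88.77456665039062) pca 171.60515180159325
top stand 0.58 ((583.6953125, -231.90750122070312), (106.15791320800781, 106.7030258178711), 89.5370864868164) pca 81.84371656659951
side stand 0.86 ((561.8544311523438, -201.6831512451172), (111.93367004394531, 110.73893737792969), 39.52058029174805) pca -158.97106948406523
```

```bash
python3 -m handwheel '[[[1,0.035,0.003,0.01,0.02],[1,0.07,0.006,0.03,0.02],[1,0.085,0.006,0.06,0.02],[1,0.085,0.006,0.1,0.02],[1,0.085,0.006,0.13,0.02],[1,0.085,0.006,0.16,0.02],[1,0.085,0.006,0.19,0.02],[1,0.085,0.006,0.21,0.02],[1,0.085,0.006,0.22,0.02],[1,0.085,0.006,0.223,0.02],[1,0.085,0.006,0.223,0.02]]]'
python3 - <<'E'
from h import *
d=cam('wrist');save(d,'w4.png')
E
```

```text
t: 10.93
eef_pos: [0.5225, 0.0123, 0.0303]
tcp_rot: [0.991, 0.137, -0.0, -0.0]
ft_force: [0.5, -0.7, 0.0]
gripper_width: 0.0941
grasp_force: 0.0
```

View pics/w4.png

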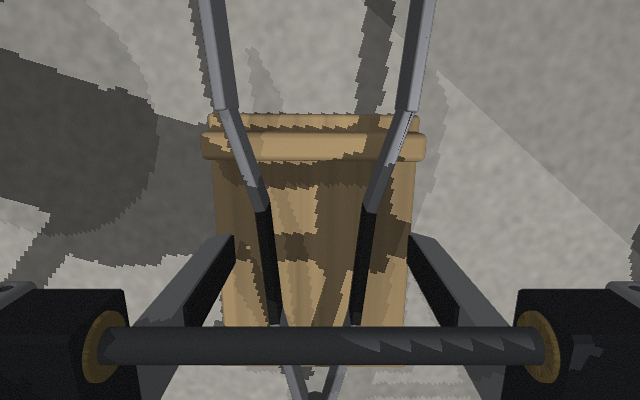

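The view shows the tongs centred between the open fingers (arms at 262 and 370, hinge at 316). I close on them lightly.

```bash
python3 -m handwheel '[[[0,0,0,0.001,0],[0,0,0,0.001,0],[0,0,0,0.001,0],[0,0,0,0.001,0],[0,0,0,0.001,0],[0,0,0,0.001,0],[0,0,0,0.001,0],[0,0,0,0.001,0],[0,0,0,0.001,0],[0,0,0,0.001,0]]]' 4.5
```

```text
t: 11.82
eef_pos: [0.5222, 0.0126, 0.0297]
tcp_rot: [0.991, 0.136, 0.0, -0.0]
ft_force: [-0.8, 3.4, 3.3]
gripper_width: 0.052
grasp_force: 4.5
```

```bash
python3 -m handwheel '[[[0,0,0,0,0],[0,0,0,0,0],[0,0,0,0,0],[0,0,0,-0.005,0],[0,0,0,-0.015,0],[0,0,0,-0.03,0],[0,0,0,-0.05,0],[0,0,0,-0.07,0],[0,0,0,-0.09,0],[0,0,0,-0.1,0],[0,0,0,-0.1,0],[0,0,0,-0.1,0]]]'
```

```text
t: 12.82
eef_pos: [0.5223, 0.012, 0.1296]
tcp_rot: [0.991, 0.137, 0.0, 0.0]
ft_force: [0.9, -0.5, -1.1]
gripper_width: 0.0457
grasp_force: 4.5
```

```bash
python3 -m handwheel '[[[0,-0.01,0.02,-0.015,0.01],[0,-0.02,0.04,-0.03,0.025],[0,-0.03,0.065,-0.045,0.045],[0,-0.045,0.09,-0.06,0.06],[0,-0.06,0.12,-0.07,0.075],[0,-0.075,0.15,-0.07,0.09],[0,-0.09,0.18,-0.07,0.105],[0,-0.1,0.2,-0.07,0.115],[0,-0.103,0.212,-0.07,0.115],[0,-0.103,0.212,-0.07,0.115],[0,-0.103,0.212,-0.07,0.115],[0,-0.103,0.212,-0.07,0.115]]]'
python3 - <<'E'
from h import *
d=cam('wrist');save(d,'w5.png')
E
```

```text
t: 13.82
eef_pos: [0.4804, -0.2182, 0.1987]
tcp_rot: [0.999, -0.043, -0.001, -0.001]
ft_force: [0.5, 0.8, -1.1]
gripper_width: 0.0454
grasp_force: 4.5
```

View pics/w5.png

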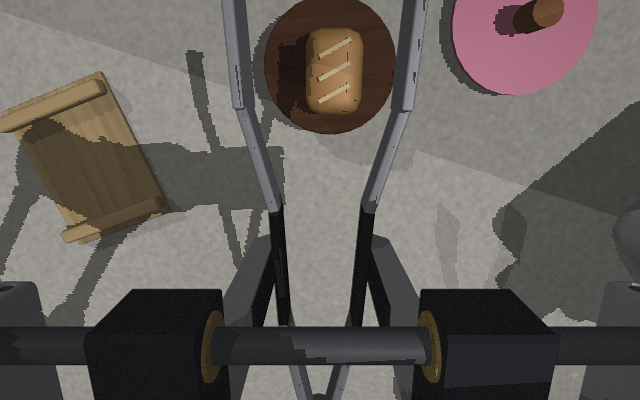

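The tongs are held straight (arms at 222 and 425, hinge at 319). The roll at (334,70) lies nearly along the tool's x.

Run:
```python
from h import *
np.set_printoptions(precision=4,suppress=True)
d=cam('wrist');o=get_obs()
for t,z in (('roll',.063),('stand',.045)):
    for r in cut_out('wrist',t)[:1]:
      v,u=np.nonzero(r['pixels']);P=np.array([totool(back(d,a,b,z))[:2] for a,b in zip(u,v)])*1000
      w=np.linalg.eigh(np.cov(P.T))[1][:,1]
      print(t,round(r['confidence'],2),np.round(r['box']),cv2.minAreaRect(P.astype(np.float32)),'pca',np.degrees(np.arctan2(w[1],w[0])))
for s in [(307,112,363,28)]:
    print(totool(back(d,s[0],70,.063)),totool(back(d,s[2],70,.063)),totool(back(d,335,112,.063)),totool(back(d,335,28,.07)))
print(o['tcp_rot'],o['eef_pos'])
```

```text
Traceback (most recent call last):
  File "h.py", line 19, in totool
    o=get_obs(); return R.from_quat(o['tcp_rot']).inv().apply(np.array(P)-o['eef_pos'])
ValueError: time passes only in moves, steps and waits
```

Run:
```python
from h import *
np.set_printoptions(precision=4,suppress=True)
d=cam('wrist');o=get_obs();Q=R.from_quat(o['tcp_rot']).inv()
tt=lambda P:Q.apply(P-o['eef_pos'])
for t,z in (('roll',.063),('stand',.045)):
    for r in cut_out('wrist',t)[:1]:
      v,u=np.nonzero(r['pixels']);P=np.array([tt(back(d,a,b,z))[:2] for a,b in zip(u,v)])*1000
      w=np.linalg.eigh(np.cov(P.T))[1][:,1]
      print(t,round(r['confidence'],2),np.round(r['box']),cv2.minAreaRect(P.astype(np.float32)),'pca',np.degrees(np.arctan2(w[1],w[0])))
print(tt(back(d,307,70,.063)),tt(back(d,363,70,.063)),tt(back(d,335,112,.063)),tt(back(d,335,28,.07)))
print(o['tcp_rot'],o['eef_pos'],o['gripper_width'])
```

```text
roll 0.57 [308.  30. 364. 113.] ((100.61264038085938, 11.125706672668457), (64.70649719238281, 44.091827392578125), 0.5825594663619995) pca 179.84285990434586
stand 0.71 [263.   3. 396. 137.] ((103.72099304199219, 7.997600555419922), (110.39258575439453, 106.43757629394531), 89.96807098388672) pca 84.94645385182663
[ 0.1023 -0.0101  0.1365] [0.1023 0.0345 0.1365] [0.0698 0.0126 0.1365] [0.1316 0.0116 0.1295]
[ 0.9991 -0.0427 -0.     -0.0001] [ 0.4807 -0.2185  0.1995] 0.045921548649846336
```

```bash
python3 -m handwheel '[[[0,0,0.011,0.01,0],[0,0,0.011,0.03,0],[0,0,0.011,0.06,0],[0,0,0.011,0.09,0],[0,0,0.011,0.11,0],[0,0,0.011,0.125,0],[0,0,0.011,0.132,0],[0,0,0.011,0.136,0],[0,0,0.011,0.136,0],[0,0,0.011,0.136,0]]]'
python3 - <<'E'
from h import *
d=cam('wrist');a=d['img'][:260,150:490];e=cam('side')['img'][110:230,260:420]
a=cv2.resize(a,None,fx=1.15,fy=1.15);e=cv2.resize(e,(398,299));d['img']=np.hstack([a[:299,:],e]);save(d,'w6.png')
E
```

```text
t: 14.95
eef_pos: [0.4801, -0.2312, 0.064]
tcp_rot: [0.999, -0.044, 0.001, 0.0]
ft_force: [-0.1, -0.1, -1.5]
gripper_width: 0.0454
grasp_force: 4.5
```

View pics/w6.png

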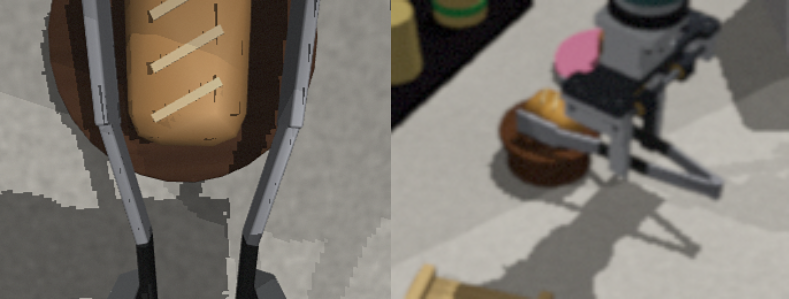

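The heads straddle the roll, and the roll sits about 4 mm towards −y of the midline. I shift by that and squeeze.

```bash
python3 -m handwheel '[[[0,0,-0.002,0,0],[0,0,-0.004,0,0],[0,0,-0.004,0,0]]]'
python3 -m handwheel '[[[0,0,0,0,0],[0,0,0,0,0],[0,0,0,0,0],[0,0,0,0,0],[0,0,0,0,0],[0,0,0,0,0]]]' 10
python3 -m handwheel '[[[0,0,0,0,0],[0,0,0,0,0],[0,0,0,0,0],[0,0,0,0,0],[0,0,0,0,0],[0,0,0,0,0]]]' 20
```

```text
t: 15.3
eef_pos: [0.48, -0.2263, 0.064]
tcp_rot: [0.999, -0.043, 0.0, 0.0]
ft_force: [-0.3, -0.3, -0.9]
gripper_width: 0.0456
grasp_force: 4.5
t: 15.8
eef_pos: [0.48, -0.2267, 0.0636]
tcp_rot: [0.999, -0.044, 0.0, -0.0]
ft_force: [0.2, 0.3, 0.8]
gripper_width: 0.0357
grasp_force: 10.0
t: 16.3
eef_pos: [0.48, -0.2267, 0.0635]
tcp_rot: [0.999, -0.044, 0.0, 0.0]
ft_force: [0.6, 0.7, 0.4]
gripper_width: 0.0354
grasp_force: 19.9
```

Width 35 mm means the tongs are closed on the 44 mm roll. I lift slowly.

```bash
python3 -m handwheel '[[[0,0,0,-0.004,0],[0,0,0,-0.012,0],[0,0,0,-0.025,0],[0,0,0,-0.04,0],[0,0,0,-0.06,0],[0,0,0,-0.08,0],[0,0,0,-0.1,0],[0,0,0,-0.12,0],[0,0,0,-0.14,0],[0,0,0,-0.155,0],[0,0,0,-0.165,0],[0,0,0,-0.17,0]]]'
python3 -m handwheel '[[[0,0,0,0,0],[0,0,0,0,0],[0,0,0,0,0],[0,0,0,0,0],[0,0,0,0,0],[0,0,0,0,0],[0,0,0,0,0],[0,0,0,0,0]]]'
python3 - <<'E'
from h import *
a=cam('wrist');e=cam('side')['img'][60:230,220:440]
a['img']=np.hstack([cv2.resize(a['img'],(400,250)),cv2.resize(e,(324,250))]);save(a,'w7.png')
E
```

```text
t: 17.3
eef_pos: [0.4802, -0.2271, 0.2353]
tcp_rot: [0.999, -0.044, 0.001, 0.001]
ft_force: [-0.0, 0.4, -2.2]
gripper_width: 0.0355
grasp_force: 19.9
t: 17.97
eef_pos: [0.4798, -0.2266, 0.2333]
tcp_rot: [0.999, -0.044, -0.0, -0.0]
ft_force: [0.1, -0.8, -1.9]
gripper_width: 0.0355
grasp_force: 19.9
```

View pics/w7.png

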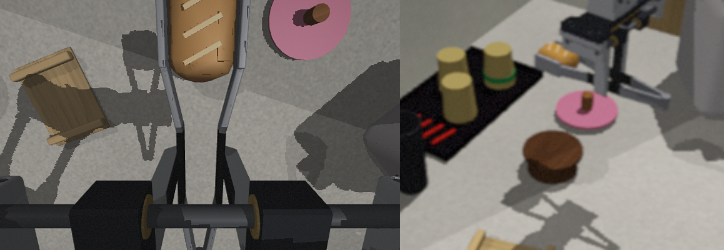

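The roll is held in the tongs about 17 cm above the stand, and everything is still, so I hand the job in.

```bash
python3 -c "
from workcell import *
print(close_job())"
```

```text
the job is handed in; nothing more can be done
None
```

The job is handed in at about 18 s: the lid sits squarely on the crock and is released, and the roll is held still in the tongs about 17 cm above the stand. The gripper never touched the roll, and the saucer and cups were left alone.

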